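# Turn the reversed scanner batteries in the charging dock

## Robot

A 6-joint arm with a two-finger parallel gripper is mounted at the origin on a cart in front of the work surface, level with it; the furniture and walls round the work are solid. World frame = base frame: x ahead of the robot, y to its left, z up, the work surface at z = 0. Lengths are in mm, angles in rad, forces in N, time in s.
With the tool pointing down it reaches from about 350 to 775 mm from the base axis. Payload 7.3 kg.
Tool frame: the origin (TCP) lies midway between the tips of the shut fingers; the grasp point (between the pads) lies 19 mm behind it; z points along the fingers, y is the line along which they close (so a half turn about z gives the same grasp; the last joint's range is limited). The gripper opens to 92 mm and grips with 3 to 60 N. Pads are 19 mm wide; open, the fingers measure 130 mm over their backs; the gripper's body (75 mm by 190 mm) begins 47 mm behind the grasp point.
Start: joints at [-0.146, 0.342, 1.524, -0, 1.275, -0.146], TCP at [525.019, 0.019, 226.741] pointing down, gripper open.
Joint ranges: [-2.53, 2.53], [-0.77, 2.02], [0.04, 2.7], [-1, 4.14], [0.28, 2.66], [-3.11, 3.11]. Speed limits (rad/s): [2.57, 2.57, 3.14, 3.14, 3.14, 3.14].

## Interface

Orientations are given as [roll, pitch, yaw] about the fixed x, y, z axes, in that order (R = Rz(yaw) Ry(pitch) Rx(roll)).
In Python, from plant import bot gives the robot as it stands. The module is installed in compiled form; this text tells all that it offers.
- The arm moves only by the shell command python3 -m crank 'ROWS' [OPENING]. ROWS is JSON, a list of rows, each a list of 6 numbers: the shift along the tool's x, y, z in m, then the turn, a rotation vector about the tool's x, y, z in rad. In form: [[dx, dy, dz, wx, wy, wz], ...]. A call has 1 to 5 rows; each row shifts and turns the commanded pose from where the row before left it, along the tool's axes as they then stand; what a row does not reach is not made up. A row lasts 1/8 s, in which the tool goes at most 62.5 mm and 10.7 degrees, less where a joint would pass 70% of its speed; a pose out of reach is approached as far as the arm can. A call is refused whole if a number of a shift passes 0.0625 or a number of a turn 0.188, either way. A call with a gripper value outside its range is refused whole. OPENING is the opening in per cent of the stroke, from 0 (shut) to 100 (fully open), set as the call begins (- or left out, the last holds). The fingers move at their own pace and stop on an object; the grip force is fixed at half the most. Time passes only in rows, so rows that do not move let the fingers close. It gives the time, the measured TCP pose, the force, the opening and the grip force at its end, in the units of the state.
- bot.get_obs(): the state, without advancing time (a new reading comes with each control period).
- bot.capture(name): name is "scene" or "side" or "wrist"; returns a dict with "color" (384x512x3 uint8, blue, green, red), "fov_y" (degrees; the focal length in pixels is half the picture's height over the tangent of half this angle, whatever the lens; pixels are square), "cx", "cy" (the principal point, pixels), "k1" (the pictures are not rectified: a ray, as slopes to the right and down, at radius r is drawn at 1 + k1 r^2 times it, then the intrinsics apply), "extrinsics" (4x4, takes a point from world to camera coordinates); the wrist camera has in their place "tool_from_camera" (4x4, takes a point from camera to tool coordinates, whose origin is the TCP and whose axes are the flange's). Camera axes: x right, y up, looking along -z (the intrinsics and any distortion apply to the point x, -y, -z); pixel columns grow to the right and rows downward; lengths in mm; the calibration is good to about 2 mm. A picture is of the moment at which its call begins: read the wrist's pose just before it. There is no depth.
- bot.close_job(): hands the job in; it is judged then, once.
The state is a dict: "time": time; "joint_positions": joint angles; "dq": joint speeds; "tau": joint torques, N m; "tool_pos": TCP position; "tcp_rot": TCP orientation; "contact_force": force on the tool from outside, world axes, zero at the start; "moment": the same for the moment, N m; "grip_width": finger opening in mm; "finger_force": force on a finger pad.
Only numpy, scipy, OpenCV 4.12 (cv2) and the standard library are available. Lean on these libraries where they do the work, as an engineer would, in place of code of your own. Each camera call takes 0.05 s, during which the arm holds its last target. There are 200 camera calls.

## Task

Some of the scanner battery packs were put into the charging dock the wrong way round. Lift the clear dust cover off the dock and set it down flat in its wooden tray, then take out each pack whose green end is not at the dock's green bar, turn it end for end and seat it fully down in a bay with its green end at the green bar; leave a pack that is already right in its bay. When all packs are right, put the cover back on the dock so that it sits level and fully down round the bays, and leave the timer, tape and stapler where they are.

Things in the scene. Friction and masses are not known exactly. Their poses are not given: they have to be found in the camera images.
- dock: Black charging dock fixed to the desk: slab 110 (x) x 240 (y) x 12 mm, with four bays side by side along y, each running along x. Origin: centre of its underside; z up. +x is the contact side: a green bar runs along the bay ends there, a grey one at the other ends. Bay floor = slab top; bars and bay walls rise 12 mm above it and all together cover 78 (x) x 208 (y) mm.
- cover: Loose clear dust cover, 94 (x) x 222 (y) x 30 mm, open below, walls 4 mm, 160 g. Blue bar handle on top, 14 (x) x 70 (y) mm, 30 to 56 mm above the origin: pinch across x. Origin: centre of its lower rim. It starts on the dock's slab over the bays: origin 12 mm above the dock's, centred, aligned; play round the bay walls 4 mm in x, 3 mm in y. Fits either way round.
- cover_tray: Holder of the cover: loose shallow light-wood tray with grey lining, 116 (x) x 244 (y) x 16 mm, floor 5 mm thick, inside 106 x 234 mm, 0.7 kg. Origin: centre of its underside. The cover lies in it handle up, long side along the tray's (6 mm play all round), its origin 5 mm above the tray's. It may get knocked aside.
- bay1 (a point): Centre of a pack seated in bay 1 of the dock: at y = 87 mm, 23 mm above the dock's origin. Axes as the dock's. Bay 70 mm long, 26 mm wide inside (2 mm play all round). Side walls (4 mm thick) only along the last 14 mm at each end: the middle 42 mm is open for fingers. Bays are 58 mm apart.
- bay2 (a point): Centre of a pack seated in bay 2 of the dock: at y = 29 mm, 23 mm above the dock's origin. Axes as the dock's. Bay 70 mm long, 26 mm wide inside (2 mm play all round). Side walls (4 mm thick) only along the last 14 mm at each end: the middle 42 mm is open for fingers. Bays are 58 mm apart.
- bay3 (a point): Centre of a pack seated in bay 3 of the dock: at y = -29 mm, 23 mm above the dock's origin. Axes as the dock's. Bay 70 mm long, 26 mm wide inside (2 mm play all round). Side walls (4 mm thick) only along the last 14 mm at each end: the middle 42 mm is open for fingers. Bays are 58 mm apart.
- bay4 (a point): Centre of a pack seated in bay 4 of the dock: at y = -87 mm, 23 mm above the dock's origin. Axes as the dock's. Bay 70 mm long, 26 mm wide inside (2 mm play all round). Side walls (4 mm thick) only along the last 14 mm at each end: the middle 42 mm is open for fingers. Bays are 58 mm apart.
- pack1: Battery pack, a square bar 66 (x) x 22 x 22 mm, 90 g, white with a grey sleeve and one green end with three gold contacts. Origin: its centre; +x points to its green end. It may lie on any of its four long sides. At the start it is seated in a bay, one pack a bay, with its green end at either end of the bay. It may be absent.
- pack1_green_end (a point): Centre of the end face of the green contact end of pack1 (33 mm from its centre).
- pack2: Battery pack, a square bar 66 (x) x 22 x 22 mm, 90 g, white with a grey sleeve and one green end with three gold contacts. Origin: its centre; +x points to its green end. It may lie on any of its four long sides. At the start it is seated in a bay, one pack a bay, with its green end at either end of the bay. It may be absent.
- pack2_green_end (a point): Centre of the end face of the green contact end of pack2 (33 mm from its centre).
- pack3: Battery pack, a square bar 66 (x) x 22 x 22 mm, 90 g, white with a grey sleeve and one green end with three gold contacts. Origin: its centre; +x points to its green end. It may lie on any of its four long sides. At the start it is seated in a bay, one pack a bay, with its green end at either end of the bay. It may be absent.
- pack3_green_end (a point): Centre of the end face of the green contact end of pack3 (33 mm from its centre).
- pack4: Battery pack, a square bar 66 (x) x 22 x 22 mm, 90 g, white with a grey sleeve and one green end with three gold contacts. Origin: its centre; +x points to its green end. It may lie on any of its four long sides. At the start it is seated in a bay, one pack a bay, with its green end at either end of the bay. Always present.
- pack4_green_end (a point): Centre of the end face of the green contact end of pack4 (33 mm from its centre).
- timer: White digital timer, 62 x 66 x 17 mm, loose bystander to be left alone. Origin: centre of its underside.
- tape_roll: Roll of tape lying flat, 104 mm across, 25 mm high, loose bystander to be left alone. Origin: centre of its underside.
- stapler: Blue stapler, 132 x 34 x 41 mm, loose bystander to be left alone. Origin: centre of its underside.

How it is judged (in metres and radians):
On the way, in this order (a step that is already met when the one before it is completed fails the run):
1. the dust cover lies flat in its wooden tray, off the robot's fingers (horizontal distance between cover and cover_tray below 0.014 m and z of cover in the frame of cover_tray below 0.009 m and angle between cover's own z axis and vertical below 0.06 rad and linear speed of cover below 0.02 m/s and contact force between cover and the fingers below 0.2 N), for 0.3 s.
2. every pack is seated in a bay with its green end at the green bar, let go, while the cover is still in its tray ((distance between pack1 and bay1 below 0.005 m or distance between pack1 and bay2 below 0.005 m or distance between pack1 and bay3 below 0.005 m or distance between pack1 and bay4 below 0.005 m) and x of each of pack1_green_end, pack2_green_end, pack3_green_end, pack4_green_end in the frame of dock above 0.028 m and angle between the x axis of each of pack1, pack2, pack3, pack4 and the x axis of dock, either way round below 0.1 rad and (distance between pack2 and bay1 below 0.005 m or distance between pack2 and bay2 below 0.005 m or distance between pack2 and bay3 below 0.005 m or distance between pack2 and bay4 below 0.005 m) and (distance between pack3 and bay1 below 0.005 m or distance between pack3 and bay2 below 0.005 m or distance between pack3 and bay3 below 0.005 m or distance between pack3 and bay4 below 0.005 m) and (distance between pack4 and bay1 below 0.005 m or distance between pack4 and bay2 below 0.005 m or distance between pack4 and bay3 below 0.005 m or distance between pack4 and bay4 below 0.005 m) and linear speed of each of pack1, pack2, pack3, pack4, cover below 0.02 m/s and horizontal distance between cover and cover_tray below 0.014 m and z of cover in the frame of cover_tray below 0.009 m and angle between cover's own z axis and vertical below 0.06 rad and contact force between each of pack1, pack2, pack3, pack4 and the fingers below 0.2 N), for 0.3 s.
At the end, for the whole second after the job is handed in: Every pack present is seated in a bay (centre within 5 mm of the bay's seated centre, aligned within 0.1 rad) with its green end at the dock's green bar, and the cover is back on the dock, fully down (within 3.5 mm), centred within 8 mm, level, at rest ((distance between pack1 and bay1 below 0.005 m or distance between pack1 and bay2 below 0.005 m or distance between pack1 and bay3 below 0.005 m or distance between pack1 and bay4 below 0.005 m) and x of each of pack1_green_end, pack2_green_end, pack3_green_end, pack4_green_end in the frame of dock above 0.028 m and angle between the x axis of each of pack1, pack2, pack3, pack4 and the x axis of dock, either way round below 0.1 rad and (distance between pack2 and bay1 below 0.005 m or distance between pack2 and bay2 below 0.005 m or distance between pack2 and bay3 below 0.005 m or distance between pack2 and bay4 below 0.005 m) and (distance between pack3 and bay1 below 0.005 m or distance between pack3 and bay2 below 0.005 m or distance between pack3 and bay3 below 0.005 m or distance between pack3 and bay4 below 0.005 m) and (distance between pack4 and bay1 below 0.005 m or distance between pack4 and bay2 below 0.005 m or distance between pack4 and bay3 below 0.005 m or distance between pack4 and bay4 below 0.005 m) and linear speed of each of pack1, pack2, pack3, pack4, cover below 0.02 m/s and horizontal distance between cover and dock below 0.008 m and z of cover in the frame of dock below 0.0155 m and angle between cover's own z axis and vertical below 0.05 rad and angle between the x axis of cover and the x axis of dock, either way round below 0.08 rad); the robot touches nothing.
It fails at once if a pack that was right from the start (pack4) is taken out of its bay (z of pack4 in the frame of dock above 0.036 m).
It fails at once if the timer is moved more than 3 cm (distance of timer from where it was at the start of the episode above 0.03 m).
It fails at once if the tape_roll is moved more than 3 cm (distance of tape_roll from where it was at the start of the episode above 0.03 m).
It fails at once if the stapler is moved more than 3 cm (distance of stapler from where it was at the start of the episode above 0.03 m).
Of pack1, pack2, pack3 only 2 to 3 are there at a start; the rules pass over those that are not, and their reading is None.
At some moment in a run one of cover_tray may be knocked a few centimetres aside while the robot is not near it.
Once in a run the grip may slacken for a moment while it holds something.
It also fails if it takes over 210 s, if anything falls off the work surface, if the arm or the gripper's body presses on something with over 40 N, if the wrist force passes 120 N, or if a joint passes its speed limit or range.

## Working session

There is one attempt and no reset: what is moved stays moved. The work goes in short steps, Python scripts to look and compute and a shell command to move; the robot and the scene stay as the last step left them, time stands still between calls to the robot, and variables do not carry over. Pictures are saved under pics/ and viewed, at most 14 in all, crops included, and the job is handed in when it is done.

```bash
mkdir -p pics
cat > h.py <<'E'
import numpy as np, cv2
from plant import bot
from scipy.spatial.transform import Rotation as R
def tool():
    o=bot.get_obs(); T=np.eye(4); T[:3,:3]=R.from_euler('xyz',o['tcp_rot']).as_matrix(); T[:3,3]=o['tool_pos']; return T
def snap(n,f=None):
    T=tool(); c=bot.capture(n)
    c['wc']=T@c['tool_from_camera'] if n=='wrist' else np.linalg.inv(c['extrinsics'])
    if f: cv2.imwrite('pics/'+f,c['color'])
    c['f']=192/np.tan(np.radians(c['fov_y'])/2); return c
def px(c,uv,z):
    uv=np.atleast_2d(np.array(uv,float)); d=(uv-[c['cx'],c['cy']])/c['f']; s=d.copy()
    for _ in range(30): s=d/(1+c['k1']*(s**2).sum(1,keepdims=True))
    r=np.c_[s[:,0],-s[:,1],-np.ones(len(s))]@c['wc'][:3,:3].T; o=c['wc'][:3,3]
    return o+r*((z-o[2])/r[:,2])[:,None]
def proj(c,P):
    P=np.atleast_2d(P); q=np.c_[P,np.ones(len(P))]@np.linalg.inv(c['wc']).T
    s=np.c_[q[:,0],-q[:,1]]/-q[:,2:3]; s=s*(1+c['k1']*(s**2).sum(1,keepdims=True))
    return s*c['f']+[c['cx'],c['cy']]
E
python3 - <<'E'
from h import *
print(bot.get_obs())
a=snap('scene');b=snap('side');w=snap('wrist')
for n,c in zip('abw',(a,b,w)): print(n,c['fov_y'],c['cx'],c['cy'],c['k1'],c['wc'].round(2).tolist())
cv2.imwrite('pics/a.png',cv2.resize(a['color'],(800,600)));cv2.imwrite('pics/b.png',b['color']);cv2.imwrite('pics/w.png',w['color'])
E
```

```text
{'time': 0.0, 'joint_positions': array([-1.45991093e-01,  3.42722304e-01,  1.52503143e+00,  2.85927035e-05,
        1.27539552e+00, -1.46009761e-01]), 'dq': array([-2.49321240e-04,  2.39761850e-03,  1.32722477e-03,  2.71481503e-05,
       -8.24648136e-04,  6.42623401e-04]), 'tau': array([ 7.61924657e-04, -4.31245601e+01, -2.44219762e+01,  7.17750052e-02,
        5.59406646e-02, -1.04314388e-04]), 'tool_pos': array([5.24587928e+02, 9.63188443e-02, 2.26040154e+02]), 'tcp_rot': array([-3.14005659e+00, -2.53522516e-04,  1.57080645e+00]), 'contact_force': array([-0.30151867,  0.99630963,  0.22320626]), 'moment': array([-0.02345661, -0.05544848, -0.00251855]), 'finger_force': 0.0, 'grip_width': 92.11433998885795}
a 55.17214791783303 255.36681627408225 192.55983542009045 -0.042514022482000424 [[0.52, 0.4, -0.76, -283.19], [-0.85, 0.26, -0.45, -542.77], [0.02, 0.88, 0.47, 608.23], [0.0, 0.0, 0.0, 1.0]]
b 48.458708341957845 254.49831398786517 185.26057061232567 -0.03361742269277987 [[1.0, 0.05, -0.07, 500.81], [-0.08, 0.63, -0.78, -1178.06], [0.01, 0.78, 0.63, 997.77], [0.0, 0.0, 0.0, 1.0]]
w 59.095241746292764 258.7436850288683 193.6210500178651 -0.09256490359827502 [[1.0, -0.0, 0.0, 524.28], [0.0, 0.96, 0.29, 80.94], [-0.0, -0.29, 0.96, 383.35], [0.0, 0.0, 0.0, 1.0]]
```

View pics/a.png

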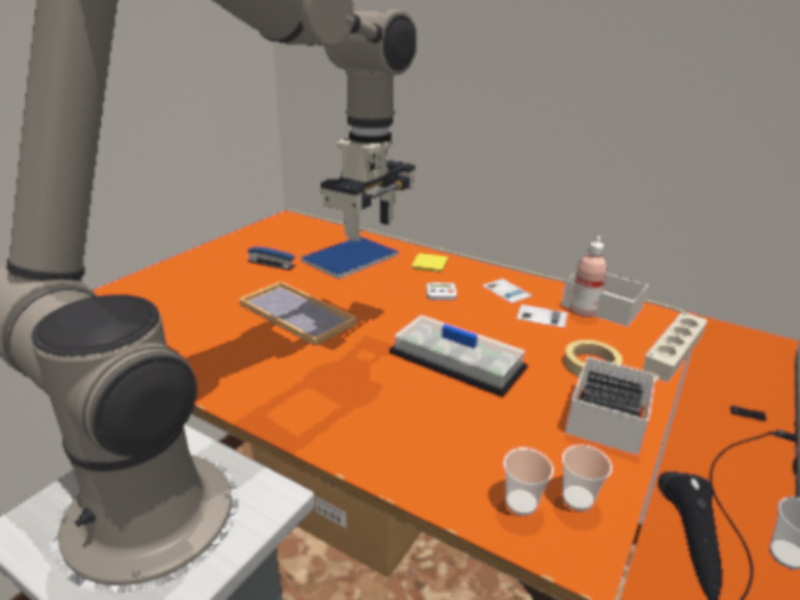

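View pics/w.png

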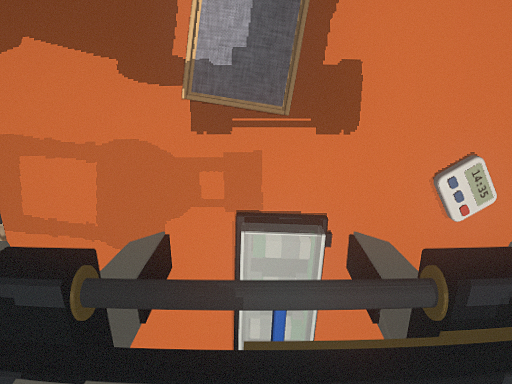

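Run:
```python
import cv2
b=cv2.imread('pics/b.png');cv2.imwrite('pics/b2.png',cv2.resize(b,(800,600),interpolation=cv2.INTER_CUBIC))
```

```text
(no output)
```

View pics/b2.png

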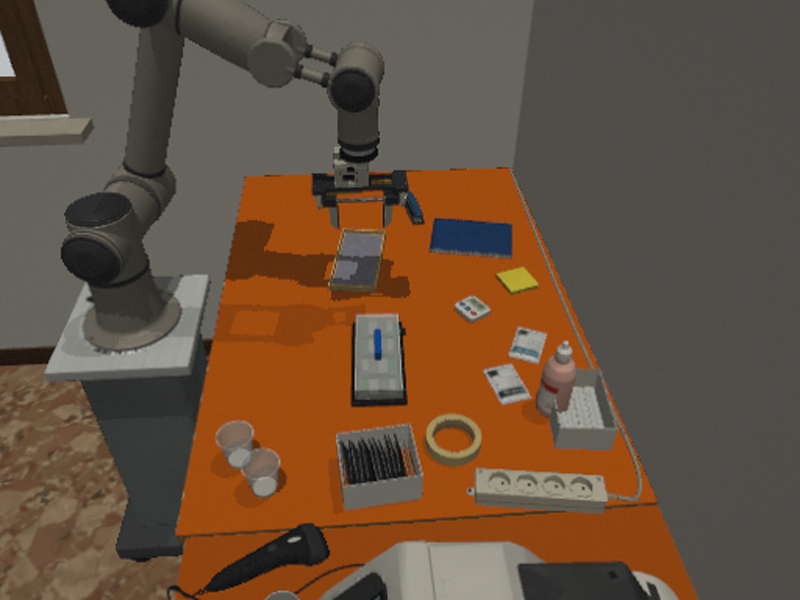

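Run:
```python
from h import *
b=snap('side');w=snap('wrist');a=snap('scene');s=512/800
print('slab near',px(b,np.array([[351,404],[407,404]])*s,6).round(1).tolist())
print('cover top',px(b,np.array([[355,314],[397,314],[405,398],[354,396]])*s,42).round(1).tolist())
print('handle',px(b,np.array([[378,329],[378,350]])*s,68).round(1).tolist())
print('wrist slab',px(w,[[236,213],[326,214]],12).round(1).tolist(),'cover',px(w,[[241,231],[326,232]],42).round(1).tolist(), 'handle', px(w,[[273,318],[286,318]],68).round(1).tolist())
print('tray w',px(w,[[184,98],[289,114],[308,0],[196,0]],16).round(1).tolist())
print('tray b',px(b,np.array([[330,288],[379,291],[384,231],[345,230]])*s,16).round(1).tolist())
print('timer',px(b,np.array([[472,308]])*s,10).round(1),'tape',px(b,np.array([[453,440]])*s,20).round(1),'stapler',px(b,np.array([[414,207]])*s,30).round(1))
```

```text
slab near [[487.1, -299.4, 6.0], [596.3, -307.6, 6.0]]
cover top [[503.3, -72.8, 42.0], [594.9, -79.6, 42.0], [590.5, -324.0, 42.0], [493.8, -311.6, 42.0]]
handle [[549.2, -153.8, 68.0], [545.6, -216.1, 68.0]]
wrist slab [[497.3, -56.8, 12.0], [602.8, -57.9, 12.0]] cover [[504.6, -66.6, 42.0], [597.8, -67.8, 42.0]] handle [[540.0, -160.8, 68.0], [554.5, -160.9, 68.0]]
tray w [[444.8, 73.8, 16.0], [556.0, 56.9, 16.0], [572.7, 169.7, 16.0], [461.2, 169.9, 16.0]]
tray b [[447.6, 55.0, 16.0], [562.0, 35.4, 16.0], [590.1, 285.7, 16.0], [487.6, 297.9, 16.0]]
timer [[770.9 -34.6  10. ]] tape [[ 671.  -412.8   20. ]] stapler [[678.4 376.5  30. ]]
```

```bash
python3 -m crank '[[-0.045,0.005,-0.02,0,0,0],[-0.045,0.005,-0.02,0,0,0],[-0.045,0.005,-0.02,0,0,0],[-0.045,0.005,-0.02,0,0,0],[0,0,0,0,0,0]]'
python3 - <<'E'
from h import *
snap('wrist','w2.png')
E
```

```text
time: 0.92
tool_pos: [545.4, -183.1, 307.7]
tcp_rot: [3.139, 0.002, 1.567]
contact_force: [0.5, -0.2, 0.4]
grip_width: 91.5
finger_force: 0.0
```

View pics/w2.png

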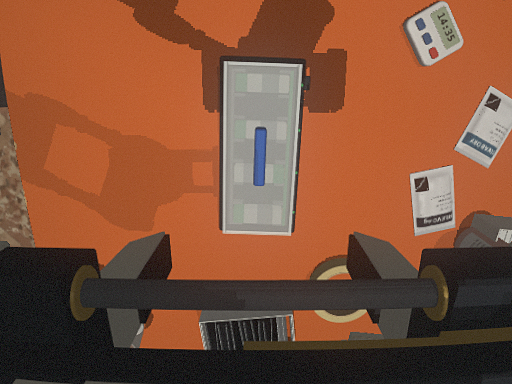

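Run:
```python
from h import *
from scipy.ndimage import label
w=snap('wrist')
c=px(w,[[224,63],[301,63],[293,234],[221,233]],42);print(c.round(1).tolist(),c.mean(0))
h=cv2.cvtColor(w['color'],cv2.COLOR_BGR2HSV)
m=cv2.inRange(h,(105,150,60),(125,255,255));m[:,:200]=0;m[:,330:]=0;m[240:]=0
r=cv2.minAreaRect(cv2.findNonZero(m));bx=cv2.boxPoints(r);print(r,px(w,bx,68).round(1).tolist(),px(w,[r[0]],66).round(1))
```

```text
[[503.5, -68.2, 42.0], [594.5, -68.3, 42.0], [590.6, -287.0, 42.0], [493.1, -285.4, 42.0]] [ 545.42631864 -177.22282684   42.        ]
((261.5, 160.5), (53.0, 9.0), 90.0) [[542.4, -149.1, 68.0], [552.9, -149.2, 68.0], [553.1, -213.3, 68.0], [542.2, -213.3, 68.0]] [[ 547.7 -180.9   66. ]]
```

```bash
python3 -m crank '[[0.002,0.002,0.05,0,0,0.03],[0,0,0.05,0,0,0],[0,0,0.03,0,0,0],[0,0,0,0,0,0],[0,0,0,0,0,0]]'
python3 - <<'E'
from h import *
w=snap('wrist','w3.png')
h=cv2.cvtColor(w['color'],cv2.COLOR_BGR2HSV)
m=cv2.inRange(h,(105,130,40),(125,255,255));m[:,:150]=0;m[:,380:]=0
n,l,s,_=cv2.connectedComponentsWithStats(m);i=1+s[1:,4].argmax();print(s[i])
P=[]
for v in range(s[i,1]+2,s[i,1]+s[i,3]-2):
    u=np.where(l[v]==i)[0]; P.append([u.min()-.0,v]);P.append([u.max()+1.,v])
W=px(w,P,68);c=(W[::2]+W[1::2])/2
k=np.polyfit(c[:,1],c[:,0],1);print(k,c[0],c[-1],(W[1::2]-W[::2])[:,0].mean())
E
```

```text
time: 1.65
tool_pos: [547.7, -177.4, 178.0]
tcp_rot: [3.14, 0.001, 1.542]
contact_force: [0.1, 0.4, 1.1]
grip_width: 91.8
finger_force: 0.0
[251 175  15  58 820]
[4.01181237e-02 5.54119655e+02] [ 547.34622136 -164.47363886   68.        ] [ 545.59650523 -211.10982196   68.        ] 12.183201326349765
```

View pics/w3.png

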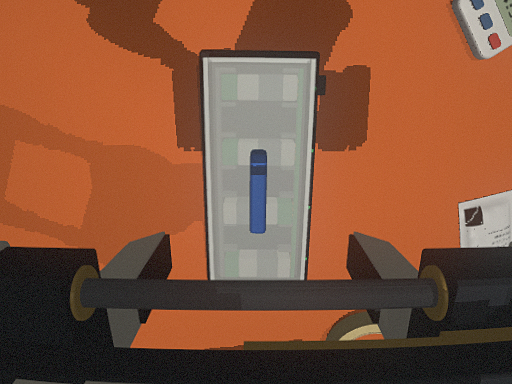

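```bash
python3 -m crank '[[0,-0.001,0.05,0,0,0.008],[0,0,0.05,0,0,0],[0,0,0.032,0,0,0],[0,0,0,0,0,0],[0,0,0,0,0,0]]'; python3 -m crank '[[0,0,0,0,0,0],[0,0,0,0,0,0],[0,0,0,0,0,0],[0,0,0,0,0,0],[0,0,0,0,0,0]]' 0
```

```text
time: 2.33
tool_pos: [547.0, -178.3, 46.2]
tcp_rot: [3.139, 0.001, 1.533]
contact_force: [-1.3, 0.3, 0.5]
grip_width: 91.9
finger_force: 0.0
time: 2.95
tool_pos: [546.0, -178.0, 44.7]
tcp_rot: [3.142, -0.0, 1.533]
contact_force: [0.2, 0.1, -0.3]
grip_width: 46.8
finger_force: 0.0
```

```bash
python3 -m crank '[[0,0,0,0,0,0],[0,0,0,0,0,0],[0,0,0,0,0,0],[0,0,0,0,0,0],[0,0,0,0,0,0]]' 0;python3 -m crank '[[0,0,0,0,0,0],[0,0,0,0,0,0],[0,0,0,0,0,0]]' 0
```

```text
time: 3.58
tool_pos: [546.1, -178.0, 44.7]
tcp_rot: [3.141, 0.0, 1.533]
contact_force: [1.1, -0.3, -0.6]
grip_width: 13.7
finger_force: 30.0
time: 3.95
tool_pos: [546.1, -178.0, 44.8]
tcp_rot: [3.141, 0.0, 1.533]
contact_force: [0.9, 0.1, -0.3]
grip_width: 14.3
finger_force: 30.0
```

```bash
python3 -m crank '[[0,0,-0.015,0,0,0],[0,0,-0.03,0,0,0],[0,0,-0.04,0,0,0],[0,0,-0.05,0,0,0],[0.04,0,-0.05,0,0,0]]'; python3 -m crank '[[0.04,0,-0.05,0,0,0],[0.04,0,-0.03,0,0,0],[0,0,0,0,0,0]]'
python3 - <<'E'
from h import *
w=snap('wrist','w4.png');b=snap('side','b4.png')
o=w['color'];s=b['color'][100:356,100:400]
cv2.imwrite('pics/c4.png',np.hstack([cv2.resize(o,(448,336)),cv2.resize(s,(352,336))]))
E
```

```text
time: 4.58
tool_pos: [547.1, -140.3, 230.9]
tcp_rot: [3.141, 0.001, 1.529]
contact_force: [0.6, 0.6, -3.5]
grip_width: 14.1
finger_force: 30.0
time: 4.95
tool_pos: [551.0, -57.6, 311.2]
tcp_rot: [3.135, 0.001, 1.536]
contact_force: [-0.4, 0.1, -1.7]
grip_width: 14.2
finger_force: 30.0
```

View pics/c4.png

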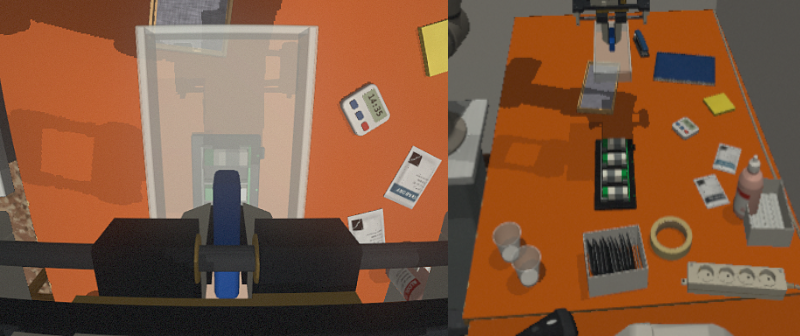

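```bash
cat > fit.py <<'E'
from h import *
from scipy.optimize import least_squares
def fit(p0,obs):
    # obs: list (cam, local pts, uv)
    def f(p):
        c,s=np.cos(p[2]),np.sin(p[2]); M=np.array([[c,-s,0],[s,c,0],[0,0,1]])
        return np.concatenate([(proj(k,np.array(L)@M.T+[p[0],p[1],0])-np.array(uv)).ravel() for k,L,uv in obs])
    r=least_squares(f,p0,loss='soft_l1',x_scale=[1,1,.01]); return r.x,f(r.x).reshape(-1,2).round(1)
E
python3 - <<'E'
from fit import *
a=snap('scene');b=snap('side');w=snap('wrist')
T=np.eye(4);T[:3,:3]=R.from_euler('xyz',[-3.14005659,-2.53522516e-04,1.57080645]).as_matrix();T[:3,3]=[524.588,.096,226.04]
w0=dict(w);w0['wc']=T@w['tool_from_camera']
X,Y=58,122; C=[[-X,-Y,16],[X,-Y,16],[X,Y,16],[-X,Y,16]]
s=.64
ob=[(w0,C[:2],[[184,98],[289,114]]),(b,C,np.array([[330,288],[380,291],[385,231],[345,230]])*s)]
oa=[(a,[C[3],C[2],C[1],C[0]],np.array([[282,284],[240,302],[318,342],[358,315]])*s)]
print(fit([520,170,-.1],ob)); 
# scene corner order sorted by projection
p,_=fit([520,170,-.1],ob)
c,sn=np.cos(p[2]),np.sin(p[2]);M=np.array([[c,-sn,0],[sn,c,0],[0,0,1]])
print('pred scene(800)',(proj(a,np.array(C)@M.T+[p[0],p[1],0])/s).round(0).tolist())
E
```

```text
(array([ 5.19999119e+02,  1.85498937e+02, -1.54126501e-01]), array([[-0.5, -0. ],
       [ 2.8,  0.9],
       [-1. , -3.1],
       [-1.9, -3.5],
       [ 0.6, -1.6],
       [-1.6, -2.2]]))
pred scene(800) [[315.0, 338.0], [356.0, 316.0], [280.0, 280.0], [238.0, 298.0]]
```

Run:
```python
import cv2,numpy as np
w=cv2.imread('pics/w.png')[0:130,160:330];b=cv2.imread('pics/b.png')[140:192,200:256]
cv2.imwrite('pics/cr.png',np.hstack([cv2.resize(w[:, :],(510,390),interpolation=1),cv2.resize(b,(280,390),interpolation=1) if 0 else cv2.copyMakeBorder(cv2.resize(b,(280,260),interpolation=1),0,130,0,0,cv2.BORDER_CONSTANT)]))
```

```text
(no output)
```

View pics/cr.png

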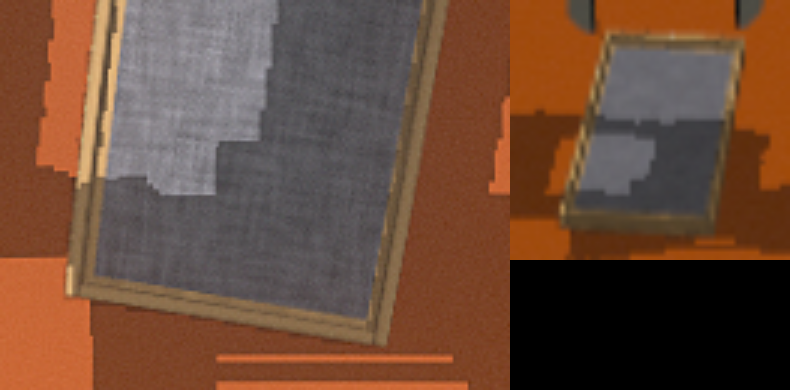

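Run:
```python
from fit import *
a=snap('scene');b=snap('side');w=snap('wrist')
T=np.eye(4);T[:3,:3]=R.from_euler('xyz',[-3.14005659,-2.53522516e-04,1.57080645]).as_matrix();T[:3,3]=[524.588,.096,226.04]
w0=dict(w);w0['wc']=T@w['tool_from_camera']
C=[[-58,-122,16],[58,-122,16],[58,122,16],[-58,122,16]];L=[[-53,-117,5],[53,-117,5]]
print(px(w0,[[182.3,98.7],[288.3,114.7],[309,0],[192.5,0]],16).round(1).tolist(),px(w0,[[192,92],[282.7,106]],5).round(1).tolist())
ow=[(w0,C[:2]+L,[[182.3,98.7],[288.3,114.7],[192,92],[282.7,106]])]
ob=[(b,C,[[210.4,181.4],[241.4,182.6],[246.4,147.8],[219.2,146.6]])]
for o in (ow,ob,ow+ob): print(fit([520,185,-.15],o))
# dock green/black check of side for reference: cover pose in hand
print(tool()[:3].round(3).tolist())
```

```text
[[442.6, 73.1, 16.0], [554.9, 56.2, 16.0], [573.3, 169.7, 16.0], [457.4, 170.0, 16.0]] [[451.2, 79.9, 5.0], [549.5, 64.8, 5.0]]
(array([ 5.17522063e+02,  1.86411442e+02, -1.53442351e-01]), array([[-1.1, -1.5],
       [ 1.2, -0.7],
       [-3.5,  1. ],
       [ 2.3,  2. ]]))
(array([ 5.19486058e+02,  1.81437695e+02, -1.47208448e-01]), array([[-0.1,  0.6],
       [ 0.1,  0.8],
       [ 0.4, -1.1],
       [-0.3, -1. ]]))
(array([ 5.18245163e+02,  1.86167170e+02, -1.55382696e-01]), array([[-0.6, -1.4],
       [ 1.7, -0.4],
       [-3.1,  1.1],
       [ 2.7,  2.3],
       [-0.7, -0.3],
       [-0.6,  0.1],
       [ 0.2, -1.6],
       [-0.4, -1.7]]))
[[0.039, 0.999, -0.002, 550.215], [0.999, -0.039, 0.0, -60.733], [0.0, -0.002, -1.0, 306.46]]
```

```bash
python3 -m crank '[[0.049,-0.0082,0,0,0,0],[0.049,-0.0082,0,0,0,0],[0.049,-0.0082,0,0,0,0],[0.049,-0.0082,0,0,0,0],[0.049,-0.0082,0,0,0,0]]';python3 -m crank '[[0,0,0.05,0,0,0.06],[0,0,0.05,0,0,0.055],[0,0,0.04,0,0,0],[0,0,0,0,0,0]]'
python3 - <<'E'
from h import *
snap('wrist','w5.png');snap('side','b5.png');snap('scene','a5.png')
w,b=cv2.imread('pics/w5.png'),cv2.imread('pics/b5.png')[120:200,190:270]
cv2.imwrite('pics/c5.png',np.hstack([cv2.resize(w,(480,360)),cv2.resize(b,(320,320),interpolation=1) if 0 else cv2.copyMakeBorder(cv2.resize(b,(320,320),interpolation=1),0,40,0,0,0)]))
E
```

```text
time: 5.98
tool_pos: [518.6, 187.5, 307.0]
tcp_rot: [-3.141, 0.0, 1.532]
contact_force: [0.3, -0.5, -2.4]
grip_width: 13.5
finger_force: 30.0
time: 6.48
tool_pos: [516.9, 185.6, 164.3]
tcp_rot: [-3.135, 0.003, 1.417]
contact_force: [0.1, -0.3, -2.3]
grip_width: 13.9
finger_force: 30.0
```

View pics/c5.png

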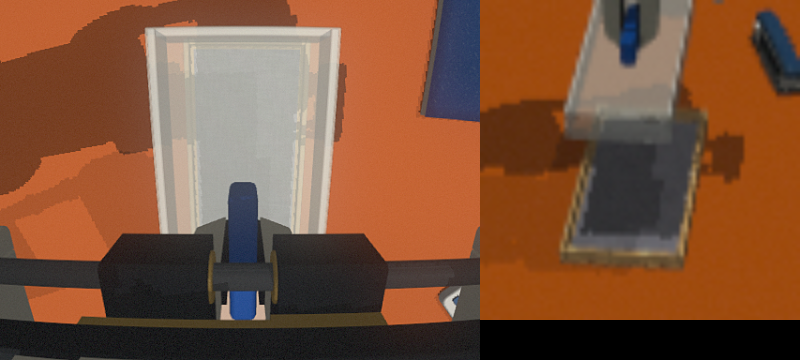

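Run:
```python
import cv2
w=cv2.imread('pics/w5.png')[20:260,140:380]
w=cv2.convertScaleAbs(w,alpha=1.6,beta=-110)
cv2.imwrite('pics/c6.png',cv2.resize(w,(600,600),interpolation=cv2.INTER_CUBIC))
```

```text
(no output)
```

View pics/c6.png

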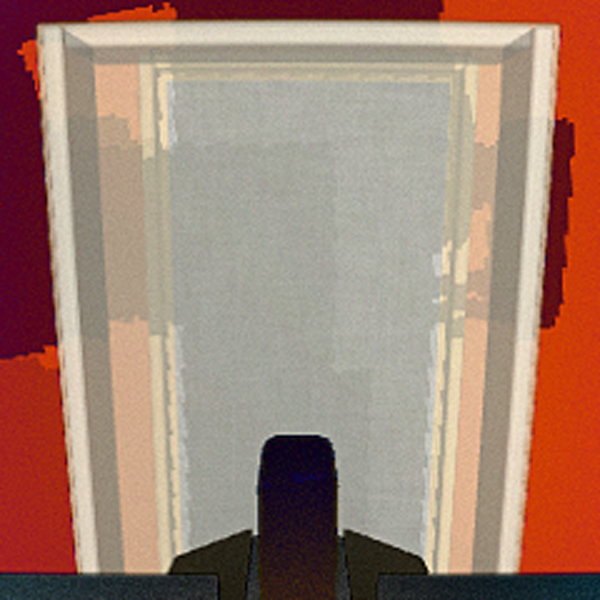

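Run:
```python
from h import *
w=snap('wrist');T=tool();print(T[:3,3])
f=lambda p:(np.array(p)+.5)/2.5-.5+[140,20]
def rel(P): return ((P-T[:3,3])@T[:3,:3]).round(1).tolist()
zt=T[2,3]-2.8
print('cover top',rel(px(w,f([[38,26],[560,26],[78,573],[522,573]]),zt)))
t=px(w,f([[138,66],[478,66],[153,573],[448,573]]),16);print('tray',t.round(1).tolist(),rel(t))
i=px(w,f([[160,80],[462,80]]),16);print('inner',rel(i))
```

```text
[520.25310867 186.52244675 169.48463887]
cover top [[107.2, -46.9, 2.8], [107.4, 45.5, 3.1], [1.4, -46.9, 2.6], [1.3, 46.2, 3.0]]
tray [[483.4, 312.2, 16.0], [599.4, 294.5, 16.0], [450.7, 123.4, 16.0], [569.0, 105.0, 16.0]] [[118.4, -56.2, 153.4], [118.6, 61.1, 153.9], [-73.2, -59.7, 153.2], [-73.3, 60.0, 153.6]]
inner [[113.6, -48.8, 153.5], [113.9, 55.8, 153.9]]
```

```bash
python3 -m crank '[[0,0.0015,0.04,0,0,0.012],[0,0,0.04,0,0,0],[0,0,0.025,0,0,0],[0,0,0,0,0,0],[0,0,0,0,0,0]]'
python3 - <<'E'
from h import *
snap('side','b6.png');w=snap('wrist','w6.png')
b=cv2.imread('pics/b6.png')[120:200,190:270]
c=cv2.convertScaleAbs(w['color'][0:260,120:400],alpha=1.4,beta=-80)
cv2.imwrite('pics/c7.png',np.hstack([cv2.resize(c,(480,446)),cv2.copyMakeBorder(cv2.resize(b,(320,320),interpolation=1),0,126,0,0,0)]))
E
```

```text
time: 7.3
tool_pos: [521.8, 186.5, 64.3]
tcp_rot: [3.138, -0.001, 1.406]
contact_force: [0.9, 0.2, -2.6]
grip_width: 14.0
finger_force: 30.0
```

View pics/c7.png

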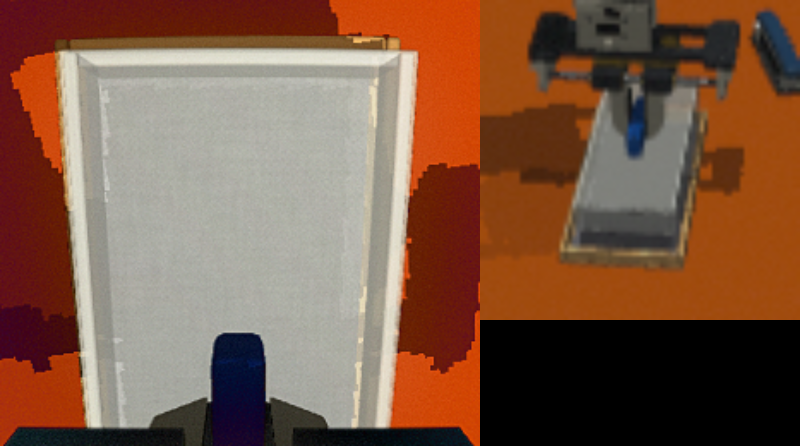

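Run:
```python
from h import *
w=snap('wrist');T=tool();print(T[:3,3])
f=lambda p:(np.array(p)+.5)/1.7143-.5+[120,0]
def rel(P): return ((P-T[:3,3])@T[:3,:3]).round(1).tolist()
print('cover top',rel(px(w,f([[57,52],[416,52]]),T[2,3]-2.8)))
print('tray',rel(px(w,f([[57,40],[396,38]]),16)))
```

```text
[521.42802541 186.41615326  64.05808084]
cover top [[107.5, -47.6, 2.8], [107.6, 45.4, 3.1]]
tray [[118.8, -60.6, 48.0], [119.4, 51.4, 48.4]]
```

```bash
python3 -m crank '[[0,0,0.008,0,0,0],[0,0,0.005,0,0,0],[0,0,0.004,0,0,0],[0,0,0.003,0,0,0],[0,0,0,0,0,0]]';python3 -m crank '[[0,0,0.003,0,0,0],[0,0,0.002,0,0,0],[0,0,0,0,0,0]]'
```

```text
time: 8.07
tool_pos: [520.2, 186.1, 42.0]
tcp_rot: [-3.141, 0.0, 1.406]
contact_force: [-0.6, 0.4, -2.3]
grip_width: 13.8
finger_force: 30.0
time: 8.45
tool_pos: [520.4, 186.2, 37.7]
tcp_rot: [3.141, -0.0, 1.406]
contact_force: [-2.2, -0.6, 2.6]
grip_width: 13.8
finger_force: 30.0
```

```bash
python3 -m crank '[[0,0,0,0,0,0],[0,0,0,0,0,0],[0,0,0,0,0,0],[0,0,0,0,0,0],[0,0,0,0,0,0]]' 60;python3 -m crank '[[0,0,-0.03,0,0,0],[0,0,-0.06,0,0,0],[0,0,-0.06,0,0,0],[0,0,-0.06,0,0,0],[0,0,-0.05,0,0,0]]' 60;python3 -m crank '[[-0.06,0.01,0,0,0,-0.06],[-0.06,0.01,0,0,0,-0.06],[-0.06,0,0,0,0,0],[-0.06,0,0,0,0,0],[-0.06,0,0,0,0,0]]';python3 -m crank '[[-0.03,0,0,0,0,0],[0,0,0,0,0,0],[0,0,0,0,0,0]]'
python3 - <<'E'
from h import *
w=snap('wrist','w8.png');b=snap('side','b8.png')
b=cv2.imread('pics/b8.png')[120:200,190:270]
c=w['color'][0:250,130:380]
cv2.imwrite('pics/c8.png',np.hstack([cv2.resize(c,(500,500),interpolation=1),cv2.copyMakeBorder(cv2.resize(b,(300,300),interpolation=1),0,200,0,0,0)]))
E
```

```text
time: 9.07
tool_pos: [520.3, 186.2, 37.3]
tcp_rot: [3.142, 0.0, 1.406]
contact_force: [0.4, 0.1, 0.1]
grip_width: 54.3
finger_force: 0.0
time: 9.7
tool_pos: [520.3, 186.2, 300.1]
tcp_rot: [3.14, -0.001, 1.406]
contact_force: [0.4, 0.7, -0.7]
grip_width: 55.3
finger_force: 0.0
time: 10.32
tool_pos: [515.5, -117.0, 297.5]
tcp_rot: [3.141, 0.0, 1.526]
contact_force: [1.0, -0.3, 0.6]
grip_width: 55.4
finger_force: 0.0
time: 10.7
tool_pos: [514.5, -144.4, 297.3]
tcp_rot: [-3.142, -0.001, 1.526]
contact_force: [0.9, 0.1, 0.1]
grip_width: 55.2
finger_force: 0.0
```

View pics/c8.png

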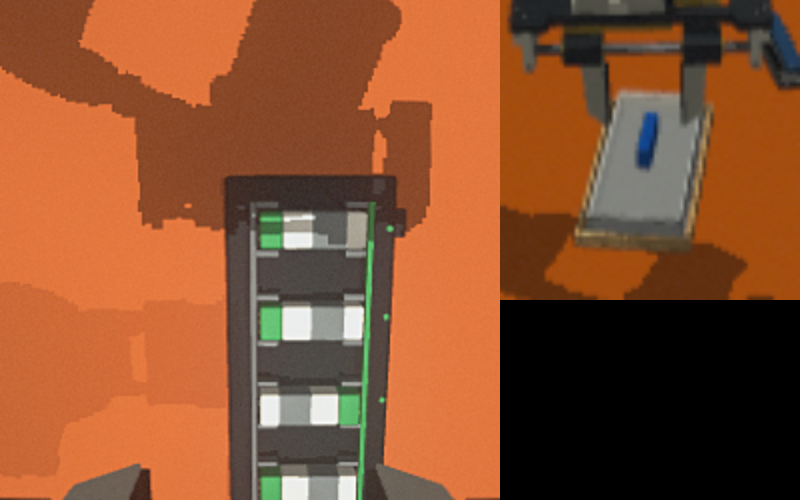

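Run:
```python
from fit import *
w=snap('wrist');im=w['color'];h=cv2.cvtColor(im,cv2.COLOR_BGR2HSV)
g=cv2.inRange(h,(50,90,60),(80,255,255))
n,l,s,cc=cv2.connectedComponentsWithStats(g);print([ (s[i].tolist()) for i in range(1,n) if s[i,4]>25])
f=lambda p:(np.array(p)+.5)/2-.5+[130,0]
print('slab',px(w,f([[226,177],[396,178]]),12).round(1).tolist())
print('packs',px(w,f([[259,231],[367,231],[259,322],[364,322],[259,408],[360,408]]),34).round(1).tolist())
print('packs y',px(w,f([[313,212],[313,250],[312,303],[312,341],[310,390],[310,426],[308,475]]),34).round(1).tolist())
L=[[-55,120,12],[55,120,12]];uv=f([[226,177],[396,178]]).tolist()
for i,(y,r,a,b) in enumerate([(87,231,259,367),(29,322,259,364),(-29,408,259,360)]): L+=[[-33,y,34],[33,y,34]];uv+=f([[a,r],[b,r]]).tolist()
print(fit([546,-178,-.037],[(w,L,uv)]))
```

```text
[[299, 101, 18, 152, 586], [260, 106, 11, 19, 200], [260, 154, 11, 16, 176], [260, 238, 10, 14, 139]]
slab [[497.3, -59.2, 12.0], [604.5, -63.9, 12.0]]
packs [[516.7, -92.1, 34.0], [582.6, -94.7, 34.0], [514.3, -148.6, 34.0], [580.7, -151.3, 34.0], [511.9, -205.8, 34.0], [578.2, -208.7, 34.0]]
packs y [[549.9, -82.1, 34.0], [549.3, -105.0, 34.0], [548.0, -137.8, 34.0], [547.5, -162.3, 34.0], [545.6, -194.9, 34.0], [545.1, -219.8, 34.0], [543.1, -255.1, 34.0]]
(array([ 5.46214845e+02, -1.79822491e+02, -4.02758169e-02]), array([[-1. , -1.2],
       [ 1.2, -1.5],
       [ 0. , -0.5],
       [ 0.1, -0.4],
       [ 0.1,  0.7],
       [-0.3,  0.7],
       [ 0.2,  1.2],
       [-0.1,  1.1]]))
```

```bash
python3 -m crank '[[0.0536,0.0329,0,0,0,0],[0,0,0.03,0,0,0.174],[0,0,0.03,0,0,0.174],[0,0,0.03,0,0,0.174],[0,0,0.03,0,0,0.174]]' 41;python3 -m crank '[[0,0,0.03,0,0,0.174],[0,0,0.03,0,0,0.174],[0,0,0.01,0,0,0.174],[0,0,0,0,0,0.174],[0,0,0,0,0,0.174]]';python3 -m crank '[[0,0,0,0,0,0],[0,0,0,0,0,0]]'
python3 - <<'E'
from h import *
w=snap('wrist','w9.png')
cv2.imwrite('pics/c9.png',np.hstack([w['color'][:, :],w['color'][:,:0]]))
print(bot.get_obs()['joint_positions'],tool()[:3,3])
E
```

```text
time: 11.48
tool_pos: [549.7, -92.1, 176.6]
tcp_rot: [3.141, -0.0, 0.826]
contact_force: [-0.0, -0.7, 0.2]
grip_width: 37.7
finger_force: 0.0
time: 12.1
tool_pos: [549.7, -92.2, 107.3]
tcp_rot: [-3.141, 0.0, -0.044]
contact_force: [-0.4, -0.6, -0.2]
grip_width: 37.6
finger_force: 0.0
time: 12.35
tool_pos: [549.7, -92.8, 107.5]
tcp_rot: [3.142, -0.0, -0.036]
contact_force: [-0.4, 0.7, -0.0]
grip_width: 37.8
finger_force: 0.0
[-3.05002759e-01  5.20290072e-01  1.59549241e+00  1.24575532e-05
  1.02553700e+00  1.30253537e+00] [549.69386876 -92.95773565 107.48533685]
```

View pics/c9.png

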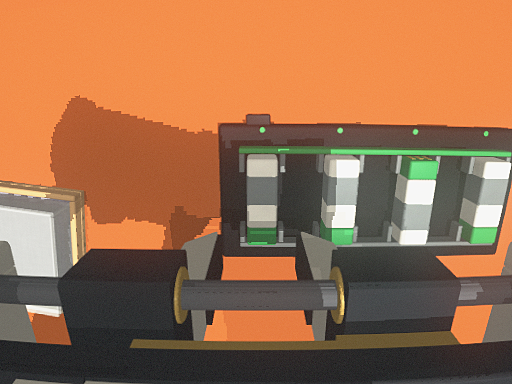

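Run:
```python
from fit import *
w=snap('wrist');im=w['color'];T=tool()
hsv=cv2.cvtColor(im,cv2.COLOR_BGR2HSV)
for v in (175,187,195,210,222):
    r=im[v].astype(int).mean(1); e=np.abs(r[4:]-r[:-4]);
    print(v,[(u+2,int(r[u+4]-r[u])) for u in range(230,370) if e[u]>35 and e[u]==e[max(0,u-4):u+5].max()])
uv=[[262.5,160],[262.5,195],[262.5,225],[341,160],[340.5,195],[338,225],[419,162],[413,220]]
P=px(w,uv,34);print(P.round(1).tolist());print(((P-T[:3,3])@T[:3,:3]).round(1).tolist())
print('slab',px(w,[[220,124]],12).round(1).tolist(), px(w,[[262,130],[340,130],[415,131],[486,133]],12).round(1).tolist())
```

```text
175 [(247, 156), (276, -140), (328, 110), (334, 53), (336, 53), (357, -183)]
187 [(247, 63), (276, -53), (322, 35), (334, 82), (357, -108)]
195 [(246, 62), (276, -49), (334, 75), (356, -106)]
210 [(247, 153), (276, -147), (322, 80), (327, 69), (333, 54), (354, -181)]
222 [(248, 105), (275, -88), (324, 75), (330, 98), (353, -178)]
[[582.0, -95.5, 34.0], [556.6, -94.6, 34.0], [533.5, -93.9, 34.0], [580.1, -150.1, 34.0], [554.6, -150.6, 34.0], [531.4, -149.6, 34.0], [577.1, -206.3, 34.0], [533.0, -206.2, 34.0]]
[[32.3, 1.2, 73.5], [7.0, 1.3, 73.5], [-16.1, 1.4, 73.5], [32.6, 55.8, 73.5], [7.1, 57.2, 73.5], [-16.1, 57.1, 73.5], [31.6, 112.1, 73.5], [-12.4, 113.7, 73.5]]
slab [[605.7, -65.1, 12.0]] [[600.1, -95.9, 12.0], [598.3, -154.0, 12.0], [596.2, -211.5, 12.0], [593.8, -269.8, 12.0]]
```

```bash
python3 -m crank '[[0,0.0008,0.04,0,0,0],[0,0,0.03,0,0,0],[0,0,0.012,0,0,0],[0,0,0.007,0,0,0],[0,0,0,0,0,0]]' 41;python3 -m crank '[[0,0,0.003,0,0,0],[0,0,0,0,0,0],[0,0,0,0,0,0]]'; python3 -m crank '[[0,0,0,0,0,0],[0,0,0,0,0,0],[0,0,0,0,0,0],[0,0,0,0,0,0],[0,0,0,0,0,0]]' 0
```

```text
time: 13.08
tool_pos: [549.9, -94.3, 18.7]
tcp_rot: [3.141, -0.001, -0.04]
contact_force: [0.3, 0.3, 0.4]
grip_width: 37.7
finger_force: 0.0
time: 13.45
tool_pos: [549.8, -94.2, 15.7]
tcp_rot: [3.141, -0.001, -0.04]
contact_force: [-0.3, -0.3, -0.1]
grip_width: 37.5
finger_force: 0.0
time: 14.08
tool_pos: [549.6, -94.2, 15.4]
tcp_rot: [3.142, -0.0, -0.04]
contact_force: [-0.2, -0.1, 1.4]
grip_width: 21.3
finger_force: 30.0
```

```bash
python3 -m crank '[[0,0,-0.01,0,0,0],[0,0,-0.02,0,0,0],[0,0,-0.03,0,0,0],[0,0,0,0,0,-0.1745],[0,0,0,0,0,-0.1745]]';for i in 1 2; do python3 -m crank '[[0,0,0,0,0,-0.1745],[0,0,0,0,0,-0.1745],[0,0,0,0,0,-0.1745],[0,0,0,0,0,-0.1745],[0,0,0,0,0,-0.1745]]'; done; python3 -m crank '[[0,0,0,0,0,-0.1745],[0,0,0,0,0,-0.1745],[0,0,0,0,0,-0.1745],[0,0,0,0,0,-0.1745],[0,0,0,0,0,-0.1745]]'; python3 -m crank '[[0,0,0,0,0,-0.1745],[0,0,0,0,0,0],[0,0,0,0,0,0]]'
python3 - <<'E'
from h import *
w=snap('wrist','w10.png');b=snap('side','b10.png')
c=cv2.resize(w['color'],(440,330));s=cv2.resize(b['color'][180:280,200:300],(360,330),interpolation=1)
cv2.imwrite('pics/c10.png',np.hstack([c,s]))
E
```

```text
time: 14.7
tool_pos: [549.8, -94.2, 76.3]
tcp_rot: [3.141, -0.001, 0.315]
contact_force: [-0.5, 0.0, -0.9]
grip_width: 21.8
finger_force: 30.0
time: 15.32
tool_pos: [549.6, -94.1, 75.8]
tcp_rot: [3.141, -0.0, 1.187]
contact_force: [0.3, -0.5, -1.2]
grip_width: 21.9
finger_force: 30.0
time: 15.95
tool_pos: [549.6, -94.1, 75.8]
tcp_rot: [3.141, 0.0, 2.06]
contact_force: [0.1, -0.6, -1.2]
grip_width: 21.7
finger_force: 30.0
time: 16.58
tool_pos: [549.6, -94.1, 75.8]
tcp_rot: [3.142, 0.0, 2.932]
contact_force: [1.0, -0.1, -0.2]
grip_width: 21.8
finger_force: 30.0
time: 16.95
tool_pos: [549.6, -94.2, 75.6]
tcp_rot: [3.142, 0.0, 3.097]
contact_force: [0.1, -0.0, -0.9]
grip_width: 21.8
finger_force: 30.0
```

View pics/c10.png

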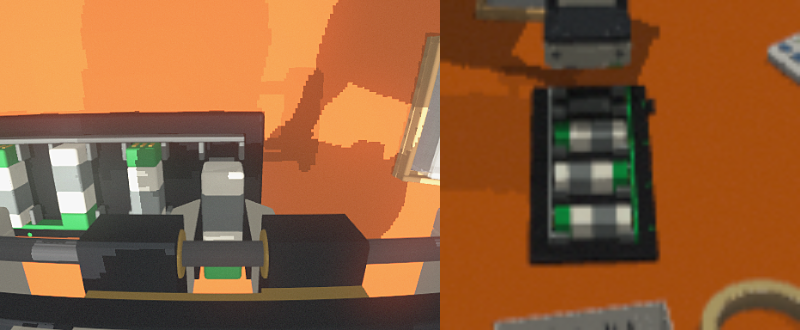

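Run:
```python
from h import *
w=snap('wrist');T=tool()
k=512/440
P=px(w,[[203*k,163*k],[241*k,163*k],[222*k,279*k]],T[2,3]+18.6);print(((P-T[:3,3])@T[:3,:3]).round(1).tolist())
B=px(w,np.array([[244,137],[128,137],[50,137]])*k,24);print('grey bar top outer',B.round(1).tolist())
print('walls bay1 z24',px(w,np.array([[198,150],[245,150]])*k,24).round(1).tolist())
```

```text
[[39.5, -8.2, -18.6], [39.5, 10.6, -18.6], [-30.0, 1.2, -18.6]]
grey bar top outer [[511.7, -75.4, 24.0], [507.9, -160.4, 24.0], [504.8, -220.9, 24.0]]
walls bay1 z24 [[520.0, -109.5, 24.0], [521.5, -74.9, 24.0]]
```

```bash
python3 -m crank '[[0,0.0004,0.02,0,0,-0.005],[0,0,0.015,0,0,0],[0,0,0.01,0,0,0],[0,0,0.004,0,0,0],[0,0,0,0,0,0]]';python3 -m crank '[[0,0,0.004,0,0,0],[0,0,0.003,0,0,0],[0,0,0,0,0,0]]';python3 -m crank '[[0,0,0.002,0,0,0],[0,0,0.0015,0,0,0],[0,0,0,0,0,0]]'
```

```text
time: 17.73
tool_pos: [549.7, -93.8, 26.3]
tcp_rot: [3.142, -0.0, 3.106]
contact_force: [-0.0, 0.3, -1.9]
grip_width: 21.7
finger_force: 30.0
time: 18.1
tool_pos: [549.5, -93.7, 19.2]
tcp_rot: [3.142, -0.0, 3.106]
contact_force: [-0.7, -0.4, -1.2]
grip_width: 21.9
finger_force: 30.0
time: 18.48
tool_pos: [549.6, -93.8, 15.7]
tcp_rot: [3.142, -0.0, 3.106]
contact_force: [-0.2, -0.3, -0.2]
grip_width: 22.0
finger_force: 30.0
```

```bash
python3 -m crank '[[0,0,0,0,0,0],[0,0,0,0,0,0],[0,0,0,0,0,0],[0,0,-0.02,0,0,0],[0,0,-0.04,0,0,0]]' 41;python3 -m crank '[[0,-0.029,0,0,0,0],[0,-0.029,0,0,0,0],[0,0,0,0,0,0]]'
python3 - <<'E'
from h import *
w=snap('wrist','w11.png');b=snap('side','b11.png');print(tool()[:3,3])
c=cv2.resize(w['color'],(440,330));s=cv2.resize(b['color'][180:280,200:300],(360,330),interpolation=1)
cv2.imwrite('pics/c11.png',np.hstack([c,s]))
E
```

```text
time: 19.1
tool_pos: [548.5, -93.4, 75.1]
tcp_rot: [3.141, -0.004, 3.106]
contact_force: [1.4, -0.2, 0.1]
grip_width: 37.8
finger_force: 0.0
time: 19.48
tool_pos: [547.5, -153.4, 76.0]
tcp_rot: [-3.141, 0.001, 3.103]
contact_force: [-0.4, 1.0, -0.0]
grip_width: 37.8
finger_force: 0.0
[ 547.30724528 -151.43117281   75.73552072]
```

View pics/c11.png

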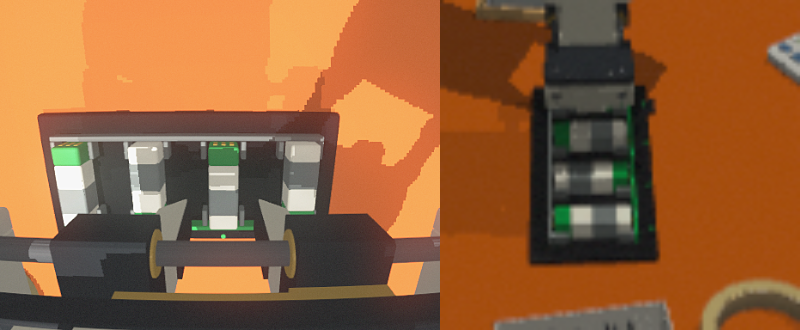

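```bash
python3 -m crank '[[0,0,0.03,0,0,0],[0,0,0.02,0,0,0],[0,0,0.007,0,0,0],[0,0,0.003,0,0,0],[0,0,0,0,0,0]]' 41; python3 -m crank '[[0,0,0,0,0,0],[0,0,0,0,0,0],[0,0,0,0,0,0],[0,0,0,0,0,0],[0,0,0,0,0,0]]' 0;python3 -m crank '[[0,0,-0.01,0,0,0],[0,0,-0.02,0,0,0],[0,0,-0.03,0,0,0],[0,0,0,0,0,0.1745],[0,0,0,0,0,0.1745]]'
```

```text
time: 20.2
tool_pos: [547.9, -151.6, 16.4]
tcp_rot: [-3.141, 0.001, 3.106]
contact_force: [0.4, 1.3, 0.1]
grip_width: 37.6
finger_force: 0.0
time: 20.82
tool_pos: [547.8, -151.9, 16.4]
tcp_rot: [-3.141, 0.001, 3.106]
contact_force: [-1.1, 0.5, 6.0]
grip_width: 21.9
finger_force: 30.0
time: 21.45
tool_pos: [547.6, -151.8, 76.6]
tcp_rot: [3.142, 0.001, 2.751]
contact_force: [-0.9, -0.0, -0.5]
grip_width: 21.8
finger_force: 30.0
```

Rotate the remaining 16 rows back to yaw ≈ -0.036.

```bash
for i in 1 2 3; do python3 -m crank '[[0,0,0,0,0,0.1745],[0,0,0,0,0,0.1745],[0,0,0,0,0,0.1745],[0,0,0,0,0,0.1745],[0,0,0,0,0,0.1745]]'|grep -E 'rot|width|pos'; done; python3 -m crank '[[0,0,0,0,0,0.1745],[0,0,0,0,0,0],[0,0,0,0,0,0]]'
```

```text
tool_pos: [547.4, -151.7, 76.0]
tcp_rot: [-3.141, -0.0, 1.879]
grip_width: 21.8
tool_pos: [547.3, -151.7, 76.0]
tcp_rot: [-3.141, 0.0, 1.006]
grip_width: 21.8
tool_pos: [547.3, -151.7, 76.0]
tcp_rot: [-3.141, 0.0, 0.134]
grip_width: 21.8
time: 23.7
tool_pos: [547.4, -151.7, 75.9]
tcp_rot: [-3.142, 0.0, -0.032]
contact_force: [0.4, 0.4, -0.4]
grip_width: 21.7
finger_force: 30.0
```

Run:
```python
from h import *
w=snap('wrist','w12.png');T=tool();print(T[:3,3])
im=w['color']
# held-pack edges in tool frame: bright/dark columns around the axis, end row
g=im.astype(int).mean(2)
for v in range(180,232,6): print(v,g[v,220:300:4].astype(int).tolist())
print('col258',[(v,im[v,258].tolist()) for v in range(170,240,5)])
```

```text
[ 547.45225364 -151.72302087   75.90061043]
180 [50, 44, 51, 48, 114, 97, 51, 43, 35, 38, 39, 36, 39, 41, 58, 63, 201, 62, 67, 53]
186 [47, 47, 45, 46, 52, 51, 49, 115, 113, 114, 115, 117, 111, 111, 84, 72, 69, 61, 65, 51]
192 [48, 46, 47, 51, 41, 76, 118, 119, 75, 113, 113, 80, 93, 113, 75, 78, 68, 66, 64, 54]
198 [48, 53, 48, 50, 72, 80, 83, 91, 79, 87, 85, 77, 80, 87, 76, 77, 65, 69, 65, 55]
204 [48, 48, 41, 51, 93, 97, 91, 94, 99, 95, 100, 100, 98, 96, 93, 94, 66, 65, 70, 51]
210 [55, 58, 42, 44, 94, 102, 102, 103, 101, 100, 99, 98, 101, 100, 100, 97, 67, 68, 62, 53]
216 [52, 45, 48, 49, 94, 99, 99, 95, 99, 98, 99, 98, 95, 96, 101, 96, 62, 68, 74, 57]
222 [41, 46, 52, 49, 89, 98, 97, 99, 97, 99, 100, 97, 97, 101, 95, 93, 61, 67, 66, 47]
228 [50, 47, 52, 43, 73, 104, 99, 101, 99, 98, 98, 99, 105, 104, 102, 97, 51, 54, 54, 54]
col258 [(170, [37, 49, 58]), (175, [44, 50, 56]), (180, [39, 45, 46]), (185, [110, 115, 113]), (190, [61, 103, 37]), (195, [69, 126, 152]), (200, [62, 112, 56]), (205, [87, 149, 69]), (210, [86, 150, 69]), (215, [82, 147, 66]), (220, [83, 145, 65]), (225, [88, 149, 66]), (230, [60, 118, 39]), (235, [202, 218, 221])]
```

```bash
python3 -m crank '[[0,0,0.02,0,0,0.005],[0,0,0.015,0,0,0],[0,0,0.01,0,0,0],[0,0,0.004,0,0,0],[0,0,0,0,0,0]]';python3 -m crank '[[0,0,0.004,0,0,0],[0,0,0.003,0,0,0],[0,0,0,0,0,0]]';python3 -m crank '[[0,0,0.002,0,0,0],[0,0,0.001,0,0,0],[0,0,0,0,0,0]]'
```

```text
time: 24.38
tool_pos: [547.6, -151.7, 26.8]
tcp_rot: [-3.142, 0.0, -0.04]
contact_force: [-0.6, -0.2, -0.8]
grip_width: 21.4
finger_force: 30.0
time: 24.75
tool_pos: [547.4, -151.7, 19.7]
tcp_rot: [-3.141, 0.0, -0.04]
contact_force: [-0.6, -0.4, -0.5]
grip_width: 21.8
finger_force: 30.0
time: 25.12
tool_pos: [547.5, -151.7, 16.8]
tcp_rot: [-3.142, 0.0, -0.04]
contact_force: [0.5, -0.4, -0.8]
grip_width: 21.6
finger_force: 30.0
```

```bash
python3 -m crank '[[0,0,0.0007,0,0,0],[0,0,0,0,0,0]]';python3 -m crank '[[0,0,0,0,0,0],[0,0,0,0,0,0],[0,0,0,0,0,0],[0,0,-0.02,0,0,0],[0,0,-0.04,0,0,0]]' 41;python3 -m crank '[[0,0.058,-0.03,0,0,0],[0,0.058,0,0,0,0],[0,0,0,0,0,0],[0,0,0,0,0,0]]'
python3 - <<'E'
from h import *
w=snap('wrist','w13.png');T=tool();print(T[:3,3]);im=w['color'];g=im.astype(int).mean(2)
# predicted pixel of bay tops & colours for all 4 packs
for n,y in ((1,87),(2,29),(3,-29),(4,-87)):
    c=np.array([546.2+.038*y,-180.7+y,34]); pts=[c+np.array([dx,-.038*dx,0]) for dx in (-27,-10,10,27)]
    q=proj(w,pts).round().astype(int); print(n,[(tuple(p),cv2.blur(im,(3,3))[p[1],p[0]].tolist() if 0<=p[0]<512 and 0<=p[1]<384 else None) for p in q])
for v in (190,200,210): 
    r=g[v]; print(v,[(u+2,int(r[u+4]-r[u])) for u in range(200,330) if abs(r[u+4]-r[u])>35 and abs(r[u+4]-r[u])==np.abs(r[4:]-r[:-4])[max(0,u-4):u+5].max()])
E
```

```text
time: 25.38
tool_pos: [547.6, -151.8, 16.4]
tcp_rot: [3.141, -0.0, -0.04]
contact_force: [-0.8, -0.4, 0.9]
grip_width: 21.8
finger_force: 30.0
time: 26.0
tool_pos: [546.4, -151.3, 75.3]
tcp_rot: [-3.14, 0.004, -0.04]
contact_force: [0.3, 0.1, 0.6]
grip_width: 37.7
finger_force: 0.0
time: 26.5
tool_pos: [542.5, -264.8, 104.4]
tcp_rot: [-3.141, 0.001, -0.041]
contact_force: [0.6, 1.2, 0.2]
grip_width: 37.9
finger_force: 0.0
[ 542.65345944 -264.15700709  104.40209111]
1 [((np.int64(38), np.int64(238)), [246, 247, 247]), ((np.int64(33), np.int64(217)), [109, 114, 116]), ((np.int64(28), np.int64(192)), [181, 198, 206]), ((np.int64(24), np.int64(169)), [109, 208, 97])]
2 [((np.int64(110), np.int64(239)), [184, 200, 206]), ((np.int64(106), np.int64(218)), [109, 111, 109]), ((np.int64(103), np.int64(192)), [181, 197, 202]), ((np.int64(99), np.int64(169)), [71, 128, 58])]
3 [((np.int64(186), np.int64(240)), [146, 157, 161]), ((np.int64(184), np.int64(218)), [109, 112, 108]), ((np.int64(182), np.int64(192)), [179, 196, 201]), ((np.int64(181), np.int64(168)), [76, 132, 67])]
4 [((np.int64(265), np.int64(240)), [61, 103, 59]), ((np.int64(265), np.int64(218)), [179, 196, 201]), ((np.int64(265), np.int64(191)), [110, 113, 111]), ((np.int64(265), np.int64(168)), [186, 201, 208])]
190 [(202, -89), (250, 66), (281, -45), (307, 57), (319, 52)]
200 [(250, 67), (281, -43), (307, 60), (317, 48), (319, 48)]
210 [(204, -37), (250, 164), (279, -144), (307, 41), (317, 60)]
```

```bash
python3 -m crank '[[0,0.0035,0.04,0,0,0],[0,0,0.03,0,0,0],[0,0,0.01,0,0,0],[0,0,0.005,0,0,0],[0,0,0,0,0,0]]' 41; python3 -m crank '[[0,0,0.003,0,0,0],[0,0,0,0,0,0]]'
```

```text
time: 27.18
tool_pos: [543.4, -268.5, 20.6]
tcp_rot: [3.141, -0.001, -0.04]
contact_force: [0.3, -0.8, 0.3]
grip_width: 37.6
finger_force: 0.0
time: 27.42
tool_pos: [543.0, -268.8, 17.3]
tcp_rot: [3.141, -0.001, -0.04]
contact_force: [0.0, -0.0, 0.8]
grip_width: 37.8
finger_force: 0.0
```

```bash
python3 -m crank '[[0,-0.0008,0.001,0,0,0],[0,0,0,0,0,0]]';python3 -m crank '[[0,0,0,0,0,0],[0,0,0,0,0,0],[0,0,0,0,0,0],[0,0,0,0,0,0],[0,0,0,0,0,0]]' 0;python3 -m crank '[[0,0,-0.01,0,0,0],[0,0,-0.02,0,0,0],[0,0,-0.03,0,0,0],[0,0,0,0,0,-0.1745],[0,0,0,0,0,-0.1745]]'
```

```text
time: 27.68
tool_pos: [542.8, -267.8, 15.9]
tcp_rot: [3.142, -0.0, -0.04]
contact_force: [0.5, -0.2, -0.0]
grip_width: 37.7
finger_force: 0.0
time: 28.3
tool_pos: [542.9, -267.9, 15.9]
tcp_rot: [3.142, -0.0, -0.04]
contact_force: [-0.2, -0.6, 0.4]
grip_width: 21.6
finger_force: 30.0
time: 28.92
tool_pos: [543.1, -268.0, 77.1]
tcp_rot: [3.141, -0.001, 0.315]
contact_force: [0.6, 0.4, -0.9]
grip_width: 21.8
finger_force: 30.0
```

```bash
for i in 1 2 3; do python3 -m crank '[[0,0,0,0,0,-0.1745],[0,0,0,0,0,-0.1745],[0,0,0,0,0,-0.1745],[0,0,0,0,0,-0.1745],[0,0,0,0,0,-0.1745]]'|grep -E 'rot|width|pos'; done; python3 -m crank '[[0,0,0,0,0,-0.1745],[0,0,0,0,0,0],[0,0,0,0,0,0]]'
python3 - <<'E'
from h import *
w=snap('wrist','w14.png');g=w['color'].astype(int).mean(2)
for v in (195,205,215): print(v,g[v,220:300:4].astype(int).tolist())
print('col258',[(v,w['color'][v,258].tolist()) for v in range(170,240,5)])
E
```

```text
tool_pos: [542.9, -267.8, 76.5]
tcp_rot: [3.141, -0.0, 1.187]
grip_width: 22.0
tool_pos: [542.9, -267.8, 76.5]
tcp_rot: [3.141, 0.0, 2.06]
grip_width: 21.4
tool_pos: [542.9, -267.8, 76.5]
tcp_rot: [-3.142, 0.0, 2.932]
grip_width: 21.9
time: 31.18
tool_pos: [542.9, -267.9, 76.2]
tcp_rot: [-3.142, 0.0, 3.097]
contact_force: [0.1, -1.5, -1.0]
grip_width: 22.0
finger_force: 30.0
195 [52, 50, 53, 56, 145, 145, 146, 149, 146, 145, 156, 156, 155, 158, 155, 152, 49, 51, 47, 47]
205 [56, 58, 59, 54, 159, 170, 171, 169, 171, 170, 167, 169, 184, 189, 182, 179, 65, 53, 46, 50]
215 [63, 57, 59, 49, 162, 163, 163, 166, 169, 168, 168, 167, 170, 165, 163, 162, 58, 49, 56, 55]
col258 [(170, [48, 56, 66]), (175, [46, 50, 62]), (180, [45, 51, 58]), (185, [88, 95, 98]), (190, [137, 150, 152]), (195, [143, 154, 159]), (200, [213, 231, 234]), (205, [157, 174, 179]), (210, [160, 177, 178]), (215, [155, 171, 173]), (220, [155, 170, 173]), (225, [155, 168, 173]), (230, [93, 101, 96]), (235, [96, 98, 96])]
```

```bash
python3 -m crank '[[0,0,0.02,0,0,-0.005],[0,0,0.015,0,0,0],[0,0,0.01,0,0,0],[0,0,0.004,0,0,0],[0,0,0,0,0,0]]';python3 -m crank '[[0,0,0.004,0,0,0],[0,0,0.003,0,0,0],[0,0,0,0,0,0]]';python3 -m crank '[[0,0,0.002,0,0,0],[0,0,0.0015,0,0,0],[0,0,0,0,0,0]]'
```

```text
time: 31.85
tool_pos: [542.9, -267.9, 26.8]
tcp_rot: [3.141, -0.0, 3.106]
contact_force: [-0.4, 1.0, -1.4]
grip_width: 21.8
finger_force: 30.0
time: 32.22
tool_pos: [542.7, -267.8, 19.7]
tcp_rot: [3.141, -0.0, 3.106]
contact_force: [-0.6, 0.0, -1.4]
grip_width: 21.7
finger_force: 30.0
time: 32.6
tool_pos: [542.8, -267.8, 16.2]
tcp_rot: [3.141, -0.0, 3.106]
contact_force: [-0.2, 0.1, -1.1]
grip_width: 21.8
finger_force: 30.0
```

```bash
python3 -m crank '[[0,0,0.0003,0,0,0],[0,0,0,0,0,0],[0,0,0,0,0,0],[0,0,-0.02,0,0,0],[0,0,-0.04,0,0,0]]' 41;for i in 1; do python3 -m crank '[[0,0,-0.04,0,0,0.173],[0,0,-0.04,0,0,0.173],[0,0,-0.04,0,0,0.173],[0,0,-0.04,0,0,0.173],[0,0,-0.04,0,0,0.173]]'; done;python3 -m crank '[[0,0,-0.03,0,0,0.173],[0,0,0,0,0,0.173],[0,0,0,0,0,0.173],[0,0,0,0,0,0.173],[0,0,0,0,0,0]]' 60
python3 - <<'E'
from h import *
w=snap('wrist','w15.png');T=tool();im=cv2.blur(w['color'],(3,3))
print(proj(w,[[546,-180,34]]))
for n,y in ((1,87),(2,29),(3,-29),(4,-87)):
    c=np.array([546.2+.038*y,-180.7+y,34]); q=proj(w,[c+np.array([dx,-.038*dx,0]) for dx in (-27,-10,10,27)]).round().astype(int)
    print(n,[(p.tolist(),im[p[1],p[0]].tolist() if 0<=p[1]<384 else None) for p in q])
E
```

```text
time: 33.22
tool_pos: [541.8, -267.2, 75.1]
tcp_rot: [3.14, -0.003, 3.106]
contact_force: [0.8, 0.6, -0.6]
grip_width: 37.8
finger_force: 0.0
time: 33.85
tool_pos: [542.6, -267.8, 277.5]
tcp_rot: [3.141, 0.0, 2.235]
contact_force: [0.8, 0.5, 0.3]
grip_width: 37.8
finger_force: 0.0
time: 34.48
tool_pos: [542.8, -267.8, 306.1]
tcp_rot: [3.142, 0.0, 1.55]
contact_force: [-0.4, -0.7, 0.0]
grip_width: 54.9
finger_force: 0.0
[[260.63058161  84.67591536]]
1 [([239, 8], [235, 238, 237]), ([254, 9], [148, 153, 149]), ([271, 9], [155, 169, 173]), ([285, 9], [73, 117, 67])]
2 [([239, 60], [150, 164, 169]), ([253, 60], [91, 94, 95]), ([270, 61], [151, 165, 170]), ([284, 61], [68, 113, 61])]
3 [([239, 109], [148, 162, 169]), ([252, 109], [87, 91, 92]), ([268, 110], [149, 163, 168]), ([282, 110], [65, 108, 63])]
4 [([238, 155], [227, 237, 238]), ([252, 155], [149, 154, 154]), ([267, 156], [238, 239, 238]), ([280, 156], [118, 197, 106])]
```

```bash
for i in 1 2; do python3 -m crank '[[0.055,-0.0041,0,0,0,0],[0.055,-0.0041,0,0,0,0],[0.055,-0.0041,0,0,0,0],[0.055,-0.0041,0,0,0,0],[0,0,0,0,0,0]]'; done;python3 -m crank '[[0,0,0.03,0,0,0],[0,0,0.03,0,0,0],[0,0,0.02,0,0,0],[0,0,0,0,0,0],[0,0,0,0,0,0]]'
cat > hand.py <<'E'
from h import *
def handle(z,f=None):
    w=snap('wrist',f);h=cv2.cvtColor(w['color'],cv2.COLOR_BGR2HSV)
    m=cv2.inRange(h,(100,130,30),(128,255,255));m[:,:150]=0;m[:,380:]=0;m[240:]=0
    n,l,s,_=cv2.connectedComponentsWithStats(m);i=1+s[1:,4].argmax();print(s[i])
    P=[]
    for v in range(s[i,1]+3,s[i,1]+s[i,3]-3):
        u=np.where(l[v]==i)[0];P+=[[u.min()-.5,v],[u.max()+.5,v]]
    W=px(w,P,z);c=(W[::2]+W[1::2])/2;k=np.polyfit(c[:,1],c[:,0],1)
    e=px(w,[[c0,v] for c0,v in ((np.mean([P[0][0],P[1][0]]),s[i,1]-.5),(np.mean([P[-2][0],P[-1][0]]),s[i,1]+s[i,3]-.5))],z)
    T=tool();print('yaw',-k[0],'ends',e.round(1).tolist(),'width',(W[1::2]-W[::2])[:,0].mean(),'len',np.linalg.norm(e[0]-e[1]));print('mid in tool',((e.mean(0)-T[:3,3])@T[:3,:3]).round(1),'tcp',T[:3,3].round(1))
E
python3 -c "
from hand import *
handle(61,'w16.png')"
```

```text
time: 35.15
tool_pos: [530.9, -44.2, 306.6]
tcp_rot: [3.141, -0.001, 1.557]
contact_force: [0.2, -0.1, 0.2]
grip_width: 55.3
finger_force: 0.0
time: 35.78
tool_pos: [519.5, 175.1, 305.8]
tcp_rot: [-3.142, -0.0, 1.556]
contact_force: [0.5, -0.3, -0.7]
grip_width: 55.4
finger_force: 0.0
time: 36.4
tool_pos: [520.5, 171.9, 227.0]
tcp_rot: [3.14, -0.0, 1.548]
contact_force: [-0.2, -0.1, 0.2]
grip_width: 54.9
finger_force: 0.0
[248 147  19  50 521]
yaw -0.1597844853382383 ends [[520.9, 200.8, 61.0], [514.4, 150.7, 61.0]] width 11.876367602926802 len 50.579260822790836
mid in tool [  3.5  -3.4 166.2] tcp [520.6 172.1 227.3]
```

```bash
python3 -m crank '[[0.0139,-0.001,0.03,0,0,0.138],[0,0,0.04,0,0,0],[0,0,0.03,0,0,0],[0,0,0,0,0,0],[0,0,0,0,0,0]]'
python3 - <<'E'
from hand import *
handle(61,'w17.png')
w=cv2.cvtColor(cv2.imread('pics/w17.png'),cv2.COLOR_BGR2HSV)
print([(v,w[v,252:272:4].tolist()) for v in range(120,180,8)])
E
```

```text
time: 37.08
tool_pos: [520.2, 186.8, 127.9]
tcp_rot: [3.139, -0.001, 1.411]
contact_force: [-0.1, 0.1, 0.7]
grip_width: 55.2
finger_force: 0.0
[250 203  18  37 640]
yaw -0.16308249768405494 ends [[520.3, 192.4, 61.0], [515.8, 164.6, 61.0]] width 12.52952594425957 len 28.22016165595995
mid in tool [-8.7 -1.1 67. ] tcp [520.3 186.8 128. ]
[(120, [[18, 7, 180], [30, 8, 181], [34, 10, 181], [34, 10, 180], [34, 10, 183]]), (128, [[53, 6, 184], [35, 8, 182], [21, 10, 179], [20, 9, 178], [30, 6, 175]]), (136, [[36, 7, 179], [38, 6, 181], [43, 10, 181], [18, 7, 178], [30, 7, 179]]), (144, [[39, 10, 178], [30, 9, 177], [40, 4, 176], [40, 9, 180], [40, 9, 175]]), (152, [[35, 9, 179], [26, 10, 179], [49, 12, 177], [39, 10, 180], [34, 12, 173]]), (160, [[116, 60, 89], [113, 74, 89], [113, 79, 90], [111, 94, 84], [30, 10, 175]]), (168, [[112, 94, 109], [113, 94, 109], [113, 103, 109], [111, 99, 106], [113, 104, 93]]), (176, [[112, 93, 112], [112, 100, 115], [111, 104, 113], [113, 102, 112], [111, 113, 97]])]
```

```bash
sed -i 's/(100,130,30)/(100,70,30)/' hand.py
python3 - <<'E'
from hand import *
w=snap('wrist');T=tool()
P=px(w,[[259,158]],61);print(((P-T[:3,3])@T[:3,:3]).round(1))
handle(61)
E
```

```text
[[37.  -0.6 67. ]]
[ 250  160   19   80 1420]
yaw -0.16924370480794912 ends [[525.5, 222.5, 61.0], [515.9, 164.6, 61.0]] width 12.83312405275097 len 58.70047266044529
mid in tool [ 6.7 -0.6 66.8] tcp [520.  186.8 127.8]
```

```bash
python3 -m crank '[[0,-0.0007,0.04,0,0,0.004],[0,0,0.03,0,0,0],[0,0,0.015,0,0,0],[0,0,0.005,0,0,0],[0,0,0,0,0,0]]'; python3 -m crank '[[0,0,0,0,0,0],[0,0,0,0,0,0],[0,0,0,0,0,0],[0,0,0,0,0,0],[0,0,0,0,0,0]]' 0;python3 -m crank '[[0,0,0,0,0,0],[0,0,0,0,0,0],[0,0,0,0,0,0]]'
```

```text
time: 37.85
tool_pos: [519.0, 186.9, 36.8]
tcp_rot: [3.14, -0.0, 1.407]
contact_force: [-0.2, 0.0, -0.4]
grip_width: 55.0
finger_force: 0.0
time: 38.48
tool_pos: [518.6, 186.8, 36.2]
tcp_rot: [3.141, -0.0, 1.407]
contact_force: [0.2, -0.6, 0.5]
grip_width: 13.8
finger_force: 30.0
time: 38.85
tool_pos: [518.6, 186.8, 36.2]
tcp_rot: [3.141, -0.0, 1.407]
contact_force: [1.4, 0.3, 0.7]
grip_width: 13.9
finger_force: 30.0
```

```bash
python3 -m crank '[[0,0,-0.015,0,0,0],[0,0,-0.03,0,0,0],[0,0,-0.04,0,0,0],[0,0,-0.04,0,0,-0.063],[0,0,0,0,0,-0.063]]'; python3 -m crank '[[-0.04,0.0045,0,0,0,0],[-0.04,0.0045,0,0,0,0],[-0.04,0.0045,0,0,0,0],[-0.04,0.0045,0,0,0,0],[-0.04,0.0045,0,0,0,0]]'; python3 -m crank '[[-0.04,0.0045,0,0,0,0],[-0.04,0.0045,0,0,0,0],[-0.04,0.0045,0,0,0,0],[-0.04,0.005,0,0,0,0],[0,0,0,0,0,0]]';python3 -m crank '[[0,0,0,0,0,0],[0,0,0,0,0,0]]'
```

```text
time: 39.48
tool_pos: [519.9, 187.2, 165.3]
tcp_rot: [3.135, -0.002, 1.535]
contact_force: [-0.3, -0.7, -2.3]
grip_width: 13.9
finger_force: 30.0
time: 40.1
tool_pos: [532.8, -15.1, 161.7]
tcp_rot: [-3.141, -0.0, 1.533]
contact_force: [1.0, -1.1, -0.9]
grip_width: 14.1
finger_force: 30.0
time: 40.72
tool_pos: [545.3, -177.0, 161.4]
tcp_rot: [3.141, 0.0, 1.529]
contact_force: [0.2, 0.4, -1.9]
grip_width: 13.7
finger_force: 30.0
time: 40.98
tool_pos: [545.5, -173.3, 161.3]
tcp_rot: [-3.141, -0.0, 1.534]
contact_force: [0.1, 0.7, -3.2]
grip_width: 13.9
finger_force: 30.0
```

Run:
```python
from h import *
snap('wrist','w18.png');
for f in ('w4.png','w5.png','w6.png','w18.png'):
    im=cv2.imread('pics/'+f);h=cv2.cvtColor(im,cv2.COLOR_BGR2HSV)
    # rim: low-saturation bright
    m=((h[...,1]<70)&(h[...,2]>120))
    cols=[next((v for v in range(8,120) if m[v:v+3,u].all()),None) for u in (175,200,225,250,275,300,325,340)]
    rows=[]
    for v in (60,120,180,220):
        u=np.where(m[v,120:400])[0]+120; rows.append((int(u.min()),int(u.max())) if len(u) else None)
    b=cv2.inRange(h,(100,110,30),(128,255,255));b[:,:230]=0;b[:,290:]=0;u=np.where(b.any(1))[0]
    print(f,cols,rows,u.min(),u.max())
print(tool()[:3,3])
```

```text
w4.png [29, 9, 8, 28, 28, 28, 29, 29] [(156, 360), (161, 399), (165, 352), (169, 348)] 215 382
w5.png [29, 29, 28, 28, 28, 28, 29, 29] [(156, 361), (160, 357), (165, 352), (168, 349)] 204 340
w6.png [28, 28, 28, 28, 28, 28, 28, 29] [(156, 361), (160, 357), (165, 353), (168, 349)] 200 381
w18.png [30, 29, 28, 28, 28, 28, 28, 29] [(155, 362), (160, 358), (164, 353), (168, 349)] 205 380
[ 545.58248496 -173.337113    161.26819587]
```

```bash
python3 -m crank '[[-0.0047,0.0008,0.04,0,0,0],[0,0,0.035,0,0,0],[0,0,0.018,0,0,0],[0,0,0,0,0,0],[0,0,0,0,0,0]]'; python3 -m crank '[[0,0,0,0,0,0],[0,0,0,0,0,0]]'
```

```text
time: 41.65
tool_pos: [547.0, -179.0, 69.1]
tcp_rot: [3.14, 0.001, 1.534]
contact_force: [-0.3, -0.5, -1.3]
grip_width: 13.6
finger_force: 30.0
time: 41.9
tool_pos: [546.7, -179.4, 68.9]
tcp_rot: [3.14, 0.001, 1.533]
contact_force: [0.2, 0.1, -2.4]
grip_width: 14.1
finger_force: 30.0
```

```bash
python3 -m crank '[[0.0012,-0.0005,0.004,0,0,0],[0,0,0.004,0,0,0],[0,0,0.003,0,0,0],[0,0,0,0,0,0],[0,0,0,0,0,0]]'; python3 -m crank '[[0,0,0.003,0,0,0],[0,0,0.003,0,0,0],[0,0,0.002,0,0,0],[0,0,0,0,0,0]]'
```

```text
time: 42.52
tool_pos: [545.9, -178.1, 57.1]
tcp_rot: [3.141, 0.0, 1.533]
contact_force: [-0.8, -0.6, -2.3]
grip_width: 13.8
finger_force: 30.0
time: 43.02
tool_pos: [545.7, -178.0, 48.8]
tcp_rot: [-3.141, -0.0, 1.533]
contact_force: [0.9, -0.6, -2.3]
grip_width: 13.9
finger_force: 30.0
```

```bash
python3 -m crank '[[0,0,0.003,0,0,0],[0,0,0.002,0,0,0],[0,0,0,0,0,0],[0,0,0,0,0,0]]'; python3 -m crank '[[0,0,0.001,0,0,0],[0,0,0,0,0,0],[0,0,0,0,0,0]]'
```

```text
time: 43.52
tool_pos: [545.9, -178.0, 44.1]
tcp_rot: [3.141, 0.0, 1.533]
contact_force: [-0.5, -0.3, -1.8]
grip_width: 13.2
finger_force: 30.0
time: 43.9
tool_pos: [546.0, -178.1, 43.2]
tcp_rot: [3.141, 0.0, 1.533]
contact_force: [-0.2, 0.2, -0.7]
grip_width: 14.0
finger_force: 30.0
```

Touching down; a hair more, release and rise.

```bash
python3 -m crank '[[0,0,0.001,0,0,0],[0,0,0,0,0,0],[0,0,0,0,0,0]]'; python3 -m crank '[[0,0,0,0,0,0],[0,0,0,0,0,0],[0,0,0,0,0,0],[0,0,0,0,0,0],[0,0,0,0,0,0]]' 60;python3 -m crank '[[0,0,-0.03,0,0,0],[0,0,-0.06,0,0,0],[0,0,-0.06,0,0,0],[0,0,-0.06,0,0,0],[0,0,-0.06,0,0,0]]';python3 -m crank '[[0,0,0,0,0,0],[0,0,0,0,0,0],[0,0,0,0,0,0]]'
python3 - <<'E'
from hand import *
handle(67,'w19.png')
n=snap('wrist');im=n['color']
h=cv2.cvtColor(im,cv2.COLOR_BGR2HSV);
m=(((h[...,1]<90)&(h[...,2]>110))*255).astype(np.uint8);m[240:]=0;m[:,:180]=0;m[:,340:]=0
k,l,s,_=cv2.connectedComponentsWithStats(m);i=1+s[1:,4].argmax();print(s[i])
# side view: compare cover region with first picture
b0=cv2.imread('pics/b.png');b=snap('side','b19.png')['color']
d=cv2.absdiff(b0,b).max(2)[195:265,215:270];print('side diff',(d>40).sum(),d.mean())
a0=cv2.imread('pics/a.png');a=cv2.resize(snap('scene','a19.png')['color'],(800,600));d=cv2.absdiff(a0,a).max(2)[310:395,385:530];print('scene diff',(d>40).sum(),d.mean())
E
```

```text
time: 44.28
tool_pos: [545.9, -178.1, 43.2]
tcp_rot: [3.141, 0.0, 1.533]
contact_force: [-2.3, 1.2, 8.1]
grip_width: 14.0
finger_force: 30.0
time: 44.9
tool_pos: [546.2, -178.2, 42.3]
tcp_rot: [3.141, 0.0, 1.533]
contact_force: [2.2, 0.2, 2.3]
grip_width: 54.2
finger_force: 1.5
time: 45.52
tool_pos: [544.9, -177.7, 313.5]
tcp_rot: [-3.14, -0.001, 1.533]
contact_force: [2.1, -0.4, 0.1]
grip_width: 55.2
finger_force: 0.0
time: 45.9
tool_pos: [545.0, -177.7, 310.0]
tcp_rot: [-3.138, -0.002, 1.533]
contact_force: [-1.0, -0.1, -0.7]
grip_width: 55.2
finger_force: 0.0
[255 133  11  58 621]
yaw -0.03624546951537937 ends [[546.1, -144.2, 67.0], [543.5, -215.2, 67.0]] width 13.216874170153071 len 71.0369328967951
mid in tool [ -2.3   0.5 243.2] tcp [ 545.2 -177.8  310.2]
[  221    68    79   171 11853]
side diff 523 14.872727272727273
scene diff 796 10.171926977687626
```

```bash
python3 -c "
from plant import bot
print(bot.close_job())"
```

```text
the job is handed in; nothing more can be done
None
```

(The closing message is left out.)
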